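# Change the drying cartridge behind the reagent bottles

## Task

The pink drying cartridge on the white stand is spent. First stand both amber bottles upright in the aluminium side tray to clear the way, leaving the fresh blue cartridge where it is until they are there; then get the spent pink cartridge into the yellow discard tray and the fresh blue one into the dish of the stand, both standing upright. Only after that put each bottle back, centred on the disc of its own cap colour, and never tip a bottle over.

Things in the scene. Friction and masses are not known exactly. Their poses are not given: they have to be found in the camera images.
- bottle_green: Amber reagent bottle with a green cap and green band, about 0.2 kg, loose, standing on the green disc at the start. Body 48 mm in diameter up to 66 mm, sloping shoulder to 84 mm, then a round cap 34 mm in diameter from 84 to 116 mm above its underside (a good grip). Origin: centre of its underside; z up its axis.
- bottle_orange: The same bottle with an orange cap and orange band, loose, standing on the orange disc at the start. Same sizes: cap 34 mm in diameter from 84 to 116 mm above its underside; total height 116 mm. Origin: centre of its underside; z up its axis.
- cartridge_blue: Fresh drying cartridge: plain upright cylinder, blue with two white bands, 37 mm in diameter, 50 mm high, about 0.07 kg, loose. It stands on the flat grey caddy plate (8 mm thick, top 8 mm above the bench), behind the two bottles and about 58 mm from the axis of each, so that the taller bottles hem it in. Origin: centre of its underside; z up its axis.
- cartridge_pink: Spent drying cartridge: same cylinder in pink with two white bands, 37 mm in diameter, 50 mm high, loose, standing in the dish of the stand at the start. Origin: centre of its underside; z up its axis.
- disc_green: Green disc, fixed on the grey caddy plate, home of the green-capped bottle: 66 mm in diameter, 3 mm thick, its flat top 11 mm above the bench. Origin: centre of its underside (8 mm above the bench), z up. The two discs' centres are 80 mm apart.
- disc_orange: Orange disc, fixed on the grey caddy plate, home of the orange-capped bottle: 66 mm in diameter, 3 mm thick, its flat top 11 mm above the bench. Origin: centre of its underside (8 mm above the bench), z up.
- stand: Fixed round white stand, 112 mm wide at the foot, 50 mm high, with a teal-rimmed round dish on top: dish 53 mm in inner diameter, its floor 42 mm above the bench, rim 8 mm higher than the floor. Origin: centre of its underside on the bench, z up; the dish is on this axis.
- side_tray: Fixed aluminium tray with a dark grey rim, for things set aside: 200 mm along its x, 120 mm along its y, rim 8 mm high and 6 mm wide, floor 4 mm above the bench. Origin: centre of its underside on the bench, z up.
- discard_tray: Fixed yellow discard tray with an orange rim, 120 x 120 mm, rim 8 mm high and 6 mm wide, floor 4 mm above the bench, empty at the start. Origin: centre of its underside on the bench, z up.

How it is judged:
By the outcome, as a careful person would: the job done as asked, in the order asked, and still so for the second after the job is handed in, with the robot touching nothing.
It also fails if it takes over 144 s, if anything falls off the work surface, if the arm or the gripper's body presses on something with over 40 N, if the wrist force passes 120 N, or if a joint passes its speed limit or range.

## Robot

A 6-joint arm with a two-finger parallel gripper is mounted at the origin on the work surface. World frame = base frame: x ahead of the robot, y to its left, z up, the work surface at z = 0. Lengths are in m, angles in rad, forces in N, time in s.
With the tool pointing down it reaches from about 0.375 to 0.9 m from the base axis. Payload 3.1 kg.
Tool frame: the origin (TCP) lies between the finger pads; the fingertips stand 17 mm ahead of it and the grasp point (between the pads) lies 2 mm behind it; z points along the fingers, y is the line along which they close (so a half turn about z gives the same grasp; the last joint's range is limited). The gripper opens to 85 mm and grips with 20 to 120 N. Pads are 22 mm wide; open, the fingers measure 114 mm over their backs; the gripper's body (76 mm by 85 mm) begins 54 mm behind the grasp point. The pads swing forward as they close: fully open they stand 13 mm farther back than shut.
Start: joints at [-1.413, 0.527, 1.433, -0, 1.181, -0.178], TCP at [0.206, -0.59, 0.248] pointing down, gripper open.
Joint ranges: [-3.08, 3.08], [-0.75, 2.2], [0.22, 2.44], [-1.43, 4.57], [0, 2.65], [-2.85, 2.85]. Speed limits (rad/s): [2.79, 2.79, 3.14, 3.14, 3.14, 3.14].

## Interface

Orientations are given as a unit quaternion [x, y, z, w].
In Python, from station import sense, vision, order gives the robot as it stands.
- The arm moves only by the shell command python3 -m crank 'ROWS' [OPENING] [FORCE]. ROWS is JSON, a list of rows, each an object with "dp": the shift along the world's x, y, z in units of 30 mm (1.0 is 30 mm), a list of three; "angular": the turn, a rotation vector about the world's x, y, z in degrees, a list of three. In form: [{"dp": [dx, dy, dz], "angular": [ax, ay, az]}, ...]. A call has 1 to 20 rows; each row shifts and turns the commanded pose from where the row before left it; what a row does not reach is not made up. A row lasts 1/10 s, in which the tool goes at most 50 mm and 8.59 degrees, less where a joint would pass 70% of its speed; a pose out of reach is approached as far as the arm can. A call is refused whole if a number of a shift passes 1 or a number of a turn 8.59, either way. A call with a gripper value outside its range is refused whole. OPENING is the closure, from 0 (fully open) to 1 (shut), set as the call begins (- or left out, the last holds). The fingers move at their own pace and stop on an object; FORCE is the grip in N (left out, the last holds). Time passes only in rows, so rows that do not move let the fingers close. It gives the time, the measured TCP pose, the force, the opening and the grip force at its end, in the units of the state.
- sense(): the state, without advancing time (a new reading comes with each control period).
- vision.snapshot(name): name is "scene" or "top"; returns a dict with "image" (400x640x3 uint8, blue, green, red), "range_z" (400x640 float32, m along the optical axis (not along the pixel's ray), 0 where there is no reading), "mtx" (3x3 intrinsics, pixels), "pose" (4x4, takes a point from camera to world coordinates). Camera axes: x right, y down, z forward; pixel columns grow to the right and rows downward; lengths in m; the calibration is good to about 2 mm. A picture is of the moment at which its call begins.
- order.sign_off(): hands the job in; it is judged then, once.
The state is a dict: "t": time; "q": joint angles; "qd": joint speeds; "tau": joint torques, N m; "tcp_pos": TCP position; "tool_rot": TCP orientation; "force": force on the tool from outside, world axes, zero at the start; "ft_torque": the same for the moment, N m; "finger_gap": opening from 0.0 (shut) to 1.0 (fully open); "gripper_force": force on a finger pad.
Only numpy, scipy, OpenCV 4.12 (cv2) and the standard library are available. Lean on these libraries where they do the work, as an engineer would, in place of code of your own. Each camera call takes 0.05 s, during which the arm holds its last target. There are 200 camera calls.

## Working session

There is one attempt and no reset: what is moved stays moved. The work goes in short steps, Python scripts to look and compute and a shell command to move; the robot and the scene stay as the last step left them, time stands still between calls to the robot, and variables do not carry over. Pictures are saved under pics/ and viewed, at most 14 in all, crops included, and the job is handed in when it is done.

```bash
mkdir -p pics; ls
python3 - <<'E'
from station import sense, vision
import cv2, numpy as np
for n in("scene","top"):
    s=vision.snapshot(n); cv2.imwrite(f"pics/{n}0.png",s["image"]); np.savez(f"{n}0.npz",**s); print(n,s["mtx"].round(1).tolist(),s["pose"].round(3).tolist())
st=sense(); print(st["t"],st["tcp_pos"],st["tool_rot"],st["finger_gap"])
E
```

```text
pics
scene [[412.8, 0.0, 324.0], [0.0, 412.8, 206.3], [0.0, 0.0, 1.0]] [[0.811, 0.51, -0.288, 0.851], [0.585, -0.697, 0.414, -0.46], [0.011, -0.504, -0.863, 0.977], [0.0, 0.0, 0.0, 1.0]]
top [[405.2, 0.0, 314.7], [0.0, 405.2, 191.4], [0.0, 0.0, 1.0]] [[0.008, -0.987, 0.159, 0.393], [-1.0, -0.008, -0.003, -0.018], [0.005, -0.159, -0.987, 0.98], [0.0, 0.0, 0.0, 1.0]]
0.1 [ 0.20586354 -0.58945801  0.24742967] [ 9.85938613e-01  1.67104906e-01  4.20016132e-06 -1.00130792e-03] 0.9999520464476098
```

View pics/scene0.png

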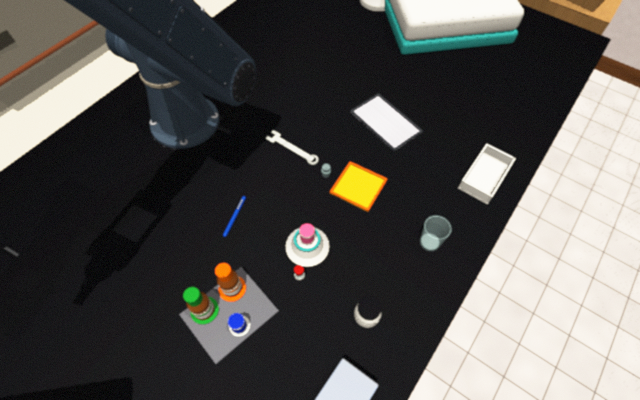

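View pics/top0.png

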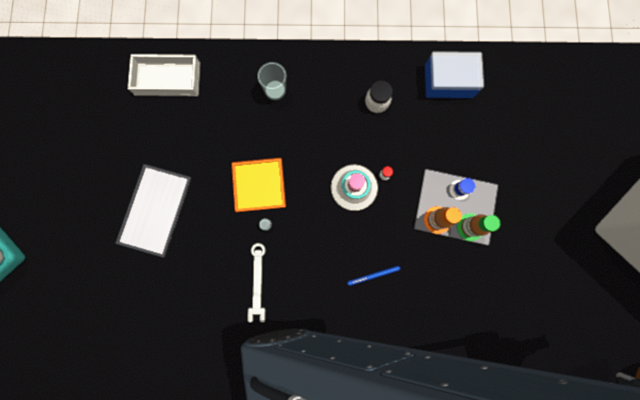

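Scene view: orange cap (223,270), green cap (192,296), blue cartridge (238,322), pink (307,232), yellow tray (360,186), side tray (387,121). In the top view, in the same order: (453,215), (490,224), (465,187), (356,183), (259,185), (153,210). A red vial stands near the stand at (387,173) in the top view.

```bash
cat > h.py <<'E'
import cv2, numpy as np
H={"green":((45,100,50),(75,255,255)),"orange":((5,150,120),(18,255,255)),"blue":((110,120,60),(130,255,255)),"pink":((155,60,120),(176,255,255)),"red":((0,150,80),(4,255,255)),"yellow":((22,120,120),(35,255,255)),"teal":((80,80,60),(98,255,255))}
def pts(s):
    v,u=np.mgrid[:400,:640]; z=s["range_z"]; K=s["mtx"]; P=s["pose"]
    c=np.stack([(u-K[0,2])/K[0,0]*z,(v-K[1,2])/K[1,1]*z,z],-1)
    return c@P[:3,:3].T+P[:3,3]
def mask(s,c): return (cv2.inRange(cv2.cvtColor(s["image"],cv2.COLOR_BGR2HSV),*H[c])>0)&(s["range_z"]>0)
def top(s,c,box,zmin=0.02,band=.005):
    """centre of the top face of coloured thing in box (x0,x1,y0,y1): min enclosing circle of points near the top"""
    p=pts(s); m=mask(s,c)&(p[...,0]>box[0])&(p[...,0]<box[1])&(p[...,1]>box[2])&(p[...,1]<box[3])&(p[...,2]>zmin)
    q=p[m]
    if len(q)<8: return None
    zt=np.percentile(q[:,2],90); r=q[abs(q[:,2]-zt)<band]
    (x,y),R=cv2.minEnclosingCircle(r[:,:2].astype(np.float32))
    return np.r_[x,y,zt,R,r[:,:2].mean(0),len(r)].round(4)
E
python3 - <<'E'
from h import *
for n in("scene","top"):
    s=dict(np.load(n+"0.npz")); p=pts(s)
    box=(.2,.75,-.55,.4)
    for c in("green","orange","blue","pink","red"): print(n,c,top(s,c,(.3,.6,-.55,.1),.05 if c!="red" else .01))
    # discs: low-level coloured points
    for c in("green","orange"):
        m=mask(s,c)&(p[...,2]<.016)&(p[...,2]>.005)&(p[...,1]<-.15)
        q=p[m]; print(n,"disc",c,len(q),cv2.minEnclosingCircle(q[:,:2].astype(np.float32)),np.median(q[:,2]))
    q=p[mask(s,"teal")&(p[...,1]<0)&(p[...,0]>.3)&(p[...,2]>.03)]; print("teal",cv2.minEnclosingCircle(q[:,:2].astype(np.float32)),np.median(q[:,2]))
    q=p[mask(s,"yellow")&(p[...,2]<.03)&(p[...,1]>0)]; print("yellow",cv2.minAreaRect(q[:,:2].astype(np.float32)),np.median(q[:,2]))
    hsv=cv2.cvtColor(s["image"],cv2.COLOR_BGR2HSV)
    m=(hsv[...,1]<70)&(hsv[...,2]>120)&(p[...,2]<.03)&(p[...,1]>.25)&(p[...,1]<.55)&(p[...,0]>.2)&(p[...,0]<.55)
    k=cv2.morphologyEx(m.astype(np.uint8),cv2.MORPH_OPEN,np.ones((5,5)))>0
    q=p[k]; print("side",cv2.minAreaRect(q[:,:2].astype(np.float32)),np.median(q[:,2]))
    m=(hsv[...,1]<60)&(hsv[...,2]>60)&(p[...,2]<.016)&(p[...,1]>-.5)&(p[...,1]<-.15)&(p[...,0]>.3)&(p[...,0]<.55)
    k=cv2.morphologyEx(m.astype(np.uint8),cv2.MORPH_OPEN,np.ones((5,5)))>0
    q=p[k]; print("caddy",cv2.minAreaRect(q[:,:2].astype(np.float32)),np.median(q[:,2]))
    print("bench z",np.median(p[...,2][(hsv[...,2]<20)&(p[...,0]>.3)&(p[...,0]<.6)&(abs(p[...,1])<.3)]))
E
```

```text
scene green [ 4.659e-01 -3.936e-01  1.285e-01  1.730e-02  4.660e-01 -3.935e-01
  1.930e+02]
scene orange [ 4.817e-01 -3.146e-01  1.275e-01  1.750e-02  4.821e-01 -3.141e-01
  1.820e+02]
scene blue [ 5.577e-01 -3.718e-01  5.980e-02  1.790e-02  5.578e-01 -3.726e-01
  1.900e+02]
scene pink [ 5.600e-01 -1.138e-01  9.340e-02  1.840e-02  5.598e-01 -1.138e-01
  1.430e+02]
scene red [ 5.914e-01 -1.910e-01  4.620e-02  1.040e-02  5.909e-01 -1.912e-01
  5.500e+01]
scene disc green 202 ((0.4665192663669586, -0.3917540907859802), 0.03353559970855713) 0.010441247895140837
scene disc orange 209 ((0.4822344481945038, -0.3137248456478119), 0.033788930624723434) 0.010475472035484379
teal ((0.5630592107772827, -0.11568494141101837), 0.03439165651798248) 0.049478049608354
yellow ((0.5643573999404907, 0.11973994970321655), (0.11000366508960724, 0.10843728482723236), 5.268492221832275) 0.0038508598107434566
side ((0.4835520386695862, 0.37390750646591187), (0.11342364549636841, 0.15963338315486908), 75.37097930908203) 0.004072715757836964
caddy ((0.5115697979927063, -0.301472544670105), (0.3036614954471588,
[... 575 characters left out ...]
932, -0.3921801447868347), 0.033003609627485275) 0.011105700333040758
top disc orange 154 ((0.4797607660293579, -0.32292458415031433), 0.04052884876728058) 0.011347603159215791
teal ((0.5612582564353943, -0.11630585044622421), 0.0339340940117836) 0.04964573124793503
yellow ((0.5654974579811096, 0.11757247895002365), (0.10733646899461746, 0.10817363113164902), 6.656174182891846) 0.003733980766356948
side ((0.48559868335723877, 0.3716021180152893), (0.11279916763305664, 0.15813426673412323), 74.44827270507812) 0.0035795851021703795
caddy ((0.4872746467590332, -0.3106670677661896), (0.12342710793018341, 0.3125821352005005), 0.1414460390806198) 0.008071229313229233
bench z 2.5953933755595848e-05
```

```bash
python3 - <<'E'
from h import *
for n in("scene","top"):
    s=dict(np.load(n+"0.npz")); p=pts(s); hsv=cv2.cvtColor(s["image"],cv2.COLOR_BGR2HSV)
    m=((hsv[...,1]<70)&(hsv[...,2]>120)&(p[...,2]<.03)).astype(np.uint8)
    _,L,st,ce=cv2.connectedComponentsWithStats(m)
    l=L[121,387] if n=="scene" else L[210,153]
    c=p[L==l][:,:2].astype(np.float32); r=cv2.minAreaRect(c); print(n,r,cv2.boxPoints(r).round(3).tolist())
E
python3 -m crank '[{"dp":[0.87,0.65,0],"angular":[0,0,6]},{"dp":[0.87,0.65,0],"angular":[0,0,6]},{"dp":[0.87,0.65,0],"angular":[0,0,6]},{"dp":[0.87,0.65,0],"angular":[0,0,6]},{"dp":[0.87,0.65,0],"angular":[0,0,6]},{"dp":[0.87,0.65,0],"angular":[0,0,6]},{"dp":[0.87,0.65,0],"angular":[0,0,6]},{"dp":[0.87,0.65,0],"angular":[0,0,6]},{"dp":[0.87,0.65,0],"angular":[0,0,6]},{"dp":[0.84,0.7,0],"angular":[0,0,6]},{"dp":[0,0,0],"angular":[0,0,0]},{"dp":[0,0,0],"angular":[0,0,0]},{"dp":[0,0,0],"angular":[0,0,0]}]'
```

```text
scene ((0.5010712146759033, 0.3691723346710205), (0.11341916769742966, 0.19630157947540283), 75.05961608886719) [[0.3919999897480011, 0.3400000035762787], [0.5809999704360962, 0.289000004529953], [0.6110000014305115, 0.39899998903274536], [0.42100000381469727, 0.4490000009536743]]
top ((0.5018134713172913, 0.36749112606048584), (0.11344670504331589, 0.1912662535905838), 74.9072265625) [[0.39500001072883606, 0.33799999952316284], [0.5789999961853027, 0.2879999876022339], [0.609000027179718, 0.3970000147819519], [0.42399999499320984, 0.44699999690055847]]
t: 1.4
tcp_pos: [0.4654, -0.3939, 0.248]
tool_rot: [0.771, 0.637, -0.0, -0.0]
force: [-0.5, -0.4, -0.6]
finger_gap: 1.005
gripper_force: 0.0
```

The TCP is above the green cap, and the side tray centre is (0.5015, 0.3685). Next I descend and grip.

```bash
python3 -m crank '[{"dp":[0,0,-1],"angular":[0,0,0]},{"dp":[0,0,-1],"angular":[0,0,0]},{"dp":[0,0,-1],"angular":[0,0,0]},{"dp":[0,0,-0.8],"angular":[0,0,0]},{"dp":[0,0,-0.5],"angular":[0,0,0]},{"dp":[0.03,0.03,-0.23],"angular":[0,0,0]},{"dp":[0,0,0],"angular":[0,0,0]},{"dp":[0,0,0],"angular":[0,0,0]}]' 0
python3 -m crank '[{"dp":[0,0,0],"angular":[0,0,0]},{"dp":[0,0,0],"angular":[0,0,0]},{"dp":[0,0,0],"angular":[0,0,0]},{"dp":[0,0,0],"angular":[0,0,0]},{"dp":[0,0,0],"angular":[0,0,0]},{"dp":[0,0,0],"angular":[0,0,0]},{"dp":[0,0,0],"angular":[0,0,0]},{"dp":[0,0,0],"angular":[0,0,0]},{"dp":[0,0,0],"angular":[0,0,0]},{"dp":[0,0,0],"angular":[0,0,0]},{"dp":[0,0,0],"angular":[0,0,0]},{"dp":[0,0,0],"angular":[0,0,0]}]' 1 45
```

```text
t: 2.2
tcp_pos: [0.467, -0.3935, 0.1131]
tool_rot: [0.771, 0.637, -0.0, 0.001]
force: [-0.2, -0.2, 0.1]
finger_gap: 1.003
gripper_force: 0.0
t: 3.4
tcp_pos: [0.4672, -0.3929, 0.1131]
tool_rot: [0.77, 0.638, -0.0, 0.001]
force: [-1.4, 0.7, 5.5]
finger_gap: 0.382
gripper_force: 44.8
```

```bash
python3 -m crank '[{"dp":[0,0,0.3],"angular":[0,0,0]},{"dp":[0,0,0.7],"angular":[0,0,0]},{"dp":[0,0,1],"angular":[0,0,0]},{"dp":[0,0,1],"angular":[0,0,0]},{"dp":[0,0,1],"angular":[0,0,0]},{"dp":[0,0,0.7],"angular":[0,0,0]},{"dp":[0,0.3,0.3],"angular":[0,0,0]},{"dp":[0,0.6,0],"angular":[0,0,0]},{"dp":[0,0.9,0],"angular":[0,0,0]},{"dp":[0,0.9,0],"angular":[0,0,0]},{"dp":[0,0.9,0],"angular":[0,0,0]},{"dp":[0,0.9,0],"angular":[0,0,0]},{"dp":[0,0.9,0],"angular":[0,0,0]},{"dp":[0,0.9,0],"angular":[0,0,0]},{"dp":[0,0.9,0],"angular":[0,0,0]},{"dp":[0,0.9,0],"angular":[0,0,0]},{"dp":[0,0.9,0],"angular":[0,0,0]},{"dp":[0,0.9,0],"angular":[0,0,0]},{"dp":[0,0.9,0],"angular":[0,0,0]},{"dp":[0,0.9,0],"angular":[0,0,0]}]'
python3 -m crank '[{"dp":[0,0.9,0],"angular":[0,0,0]},{"dp":[0,0.9,0],"angular":[0,0,0]},{"dp":[0,0.9,0],"angular":[0,0,0]},{"dp":[0,0.9,0],"angular":[0,0,0]},{"dp":[0,0.9,0],"angular":[0,0,0]},{"dp":[0,0.9,0],"angular":[0,0,0]},{"dp":[0,0.9,0],"angular":[0,0,0]},{"dp":[0,0.9,0],"angular":[0,0,0]},{"dp":[0,0.9,0],"angular":[0,0,0]},{"dp":[0,0.9,0],"angular":[0,0,0]},{"dp":[0,0.9,0],"angular":[0,0,0]},{"dp":[0,0.9,0],"angular":[0,0,0]},{"dp":[0,0.9,0],"angular":[0,0,0]},{"dp":[-0.1,0.8,0],"angular":[0,0,0]},{"dp":[-0.2,0.6,0],"angular":[0,0,0]},{"dp":[0,0.3,0],"angular":[0,0,0]},{"dp":[0,0,0],"angular":[0,0,0]},{"dp":[0,0,0],"angular":[0,0,0]}]'
python3 - <<'E'
from h import *
from station import sense,vision
s=vision.snapshot("top"); cv2.imwrite("pics/a.png",s["image"]); p=pts(s)
print(sense()["tcp_pos"])
s=vision.snapshot("scene");cv2.imwrite("pics/b.png",s["image"])
E
```

```text
t: 5.4
tcp_pos: [0.4644, -0.0387, 0.2607]
tool_rot: [0.77, 0.638, -0.001, -0.002]
force: [-0.1, 0.6, -2.6]
finger_gap: 0.385
gripper_force: 44.9
t: 7.2
tcp_pos: [0.4571, 0.3597, 0.2615]
tool_rot: [0.77, 0.638, -0.001, 0.0]
force: [0.4, 0.3, -1.8]
finger_gap: 0.386
gripper_force: 44.9
[0.4574911  0.35947605 0.26181702]
```

View pics/b.png

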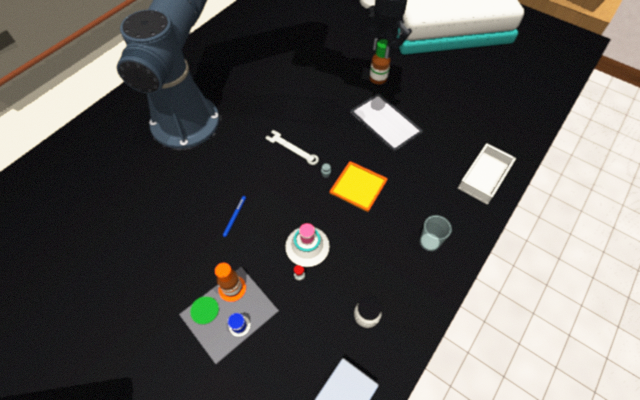

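The green bottle hangs straight, at scene (380,65) above the tray, and the green disc is clear at (205,310). Lowering it now.

```bash
python3 -m crank '[{"dp":[0,0.4,-0.5],"angular":[0,0,0]},{"dp":[0,0.27,-1],"angular":[0,0,0]},{"dp":[0,0,-1],"angular":[0,0,0]},{"dp":[0,0,-1],"angular":[0,0,0]},{"dp":[0,0,-0.7],"angular":[0,0,0]},{"dp":[0,0,-0.4],"angular":[0,0,0]},{"dp":[0,0,-0.25],"angular":[0,0,0]},{"dp":[0,0,-0.2],"angular":[0,0,0]},{"dp":[0,0,-0.07],"angular":[0,0,0]},{"dp":[0,0,0],"angular":[0,0,0]},{"dp":[0,0,0],"angular":[0,0,0]}]'
```

```text
t: 8.4
tcp_pos: [0.4585, 0.3808, 0.1096]
tool_rot: [0.77, 0.638, 0.001, 0.0]
force: [0.4, -0.1, -2.8]
finger_gap: 0.383
gripper_force: 44.9
```

```bash
python3 -m crank '[{"dp":[0,0,-0.05],"angular":[0,0,0]},{"dp":[0,0,-0.05],"angular":[0,0,0]},{"dp":[0,0,0],"angular":[0,0,0]},{"dp":[0,0,0],"angular":[0,0,0]}]'
```

```text
t: 8.8
tcp_pos: [0.4583, 0.3806, 0.1062]
tool_rot: [0.77, 0.638, 0.0, 0.0]
force: [-1.4, 0.9, 0.3]
finger_gap: 0.386
gripper_force: 45.1
```

```bash
python3 -m crank '[{"dp":[0,0,0],"angular":[0,0,0]},{"dp":[0,0,0],"angular":[0,0,0]},{"dp":[0,0,0],"angular":[0,0,0]},{"dp":[0,0,0],"angular":[0,0,0]},{"dp":[0,0,0],"angular":[0,0,0]},{"dp":[0,0,0],"angular":[0,0,0]},{"dp":[0,0,0],"angular":[0,0,0]},{"dp":[0,0,0.3],"angular":[0,0,0]},{"dp":[0,0,0.8],"angular":[0,0,0]},{"dp":[0,0,1],"angular":[0,0,0]},{"dp":[0,0,1],"angular":[0,0,0]},{"dp":[0,0,1],"angular":[0,0,0]},{"dp":[0,-0.5,0.5],"angular":[0,0,0]},{"dp":[0,-1,0],"angular":[0,0,0]},{"dp":[0,-1,0],"angular":[0,0,0]},{"dp":[0,-1,0],"angular":[0,0,0]},{"dp":[0,-1,0],"angular":[0,0,0]},{"dp":[0,-1,0],"angular":[0,0,0]},{"dp":[0,-1,0],"angular":[0,0,0]},{"dp":[0,-1,0],"angular":[0,0,0]}]' 0
python3 -m crank '[{"dp":[0.1,-1,0],"angular":[0,0,0]},{"dp":[0.1,-1,0],"angular":[0,0,0]},{"dp":[0.1,-1,0],"angular":[0,0,0]},{"dp":[0.1,-1,0],"angular":[0,0,0]},{"dp":[0.1,-1,0],"angular":[0,0,0]},{"dp":[0.1,-1,0],"angular":[0,0,0]},{"dp":[0.1,-1,0],"angular":[0,0,0]},{"dp":[0.1,-1,0],"angular":[0,0,0]},{"dp":[0,-1,0],"angular":[0,0,0]},{"dp":[0,-1,0],"angular":[0,0,0]},{"dp":[0,-1,0],"angular":[0,0,0]},{"dp":[0,-1,0],"angular":[0,0,0]},{"dp":[0,-1,0],"angular":[0,0,0]},{"dp":[0,-1,0],"angular":[0,0,0]},{"dp":[0,-0.9,0],"angular":[0,0,0]},{"dp":[0,-0.5,0],"angular":[0,0,0]},{"dp":[0,0,0],"angular":[0,0,0]},{"dp":[0,0,0],"angular":[0,0,0]}]'
```

```text
t: 10.8
tcp_pos: [0.4579, 0.1543, 0.2446]
tool_rot: [0.77, 0.638, 0.0, 0.0]
force: [0.8, -0.4, -0.2]
finger_gap: 1.002
gripper_force: 0.0
t: 12.6
tcp_pos: [0.4816, -0.3056, 0.2438]
tool_rot: [0.77, 0.638, 0.0, -0.001]
force: [-0.2, 0.3, 0.1]
finger_gap: 1.001
gripper_force: 0.0
```

```bash
python3 -m crank '[{"dp":[0.03,-0.29,-0.5],"angular":[0,0,0]},{"dp":[0,0,-1],"angular":[0,0,0]},{"dp":[0,0,-1],"angular":[0,0,0]},{"dp":[0,0,-1],"angular":[0,0,0]},{"dp":[0,0,-0.6],"angular":[0,0,0]},{"dp":[0,0,-0.26],"angular":[0,0,0]},{"dp":[0,0,0],"angular":[0,0,0]},{"dp":[0,0,0],"angular":[0,0,0]}]'
python3 -m crank '[{"dp":[0,0,0],"angular":[0,0,0]},{"dp":[0,0,0],"angular":[0,0,0]},{"dp":[0,0,0],"angular":[0,0,0]},{"dp":[0,0,0],"angular":[0,0,0]},{"dp":[0,0,0],"angular":[0,0,0]},{"dp":[0,0,0],"angular":[0,0,0]},{"dp":[0,0,0],"angular":[0,0,0]},{"dp":[0,0,0],"angular":[0,0,0]},{"dp":[0,0,0],"angular":[0,0,0]},{"dp":[0,0,0],"angular":[0,0,0]},{"dp":[0,0,0],"angular":[0,0,0]}]' 1 45
```

```text
t: 13.4
tcp_pos: [0.4833, -0.3153, 0.1134]
tool_rot: [0.77, 0.638, 0.0, 0.0]
force: [0.1, 0.1, 0.1]
finger_gap: 0.995
gripper_force: 0.0
t: 14.5
tcp_pos: [0.483, -0.3155, 0.1138]
tool_rot: [0.77, 0.638, -0.0, 0.0]
force: [-0.3, 0.7, 5.5]
finger_gap: 0.383
gripper_force: 44.4
```

Run:
```python
from h import *
from station import vision
for n in("scene","top"):
    s=vision.snapshot(n); print(n,top(s,"green",(.3,.7,.25,.5),.05),top(s,"orange",(.3,.6,-.5,-.2),.05))
```

```text
scene [4.569e-01 3.803e-01 1.213e-01 1.900e-02 4.572e-01 3.778e-01 8.500e+01] [ 4.861e-01 -3.297e-01  1.108e-01  3.800e-03  4.862e-01 -3.297e-01
  5.000e+00]
top [4.578e-01 3.797e-01 1.214e-01 1.760e-02 4.584e-01 3.786e-01 1.940e+02] None
```

```bash
python3 -m crank '[{"dp":[0,0,0.3],"angular":[0,0,0]},{"dp":[0,0,0.7],"angular":[0,0,0]},{"dp":[0,0,1],"angular":[0,0,0]},{"dp":[0,0,1],"angular":[0,0,0]},{"dp":[0,0,1],"angular":[0,0,0]},{"dp":[0,0,0.7],"angular":[0,0,0]},{"dp":[0,0.3,0.3],"angular":[0,0,0]},{"dp":[0,0.6,0],"angular":[0,0,0]},{"dp":[0,0.9,0],"angular":[0,0,0]},{"dp":[0,0.9,0],"angular":[0,0,0]},{"dp":[0,0.9,0],"angular":[0,0,0]},{"dp":[0,0.9,0],"angular":[0,0,0]},{"dp":[0,0.9,0],"angular":[0,0,0]},{"dp":[0,0.9,0],"angular":[0,0,0]},{"dp":[0,0.9,0],"angular":[0,0,0]},{"dp":[0,0.9,0],"angular":[0,0,0]},{"dp":[0,0.9,0],"angular":[0,0,0]},{"dp":[0,0.9,0],"angular":[0,0,0]},{"dp":[0,0.9,0],"angular":[0,0,0]},{"dp":[0,0.9,0],"angular":[0,0,0]}]'
python3 -m crank '[{"dp":[0.2,0.9,0],"angular":[0,0,0]},{"dp":[0.3,0.9,0],"angular":[0,0,0]},{"dp":[0.3,0.9,0],"angular":[0,0,0]},{"dp":[0.3,0.9,0],"angular":[0,0,0]},{"dp":[0.3,0.9,0],"angular":[0,0,0]},{"dp":[0.3,0.9,0],"angular":[0,0,0]},{"dp":[0.3,0.9,0],"angular":[0,0,0]},{"dp":[0.3,0.9,0],"angular":[0,0,0]},{"dp":[0,0.9,0],"angular":[0,0,0]},{"dp":[0,0.9,0],"angular":[0,0,0]},{"dp":[0,0.8,0],"angular":[0,0,0]},{"dp":[0,0.5,0],"angular":[0,0,0]},{"dp":[0,0.3,0],"angular":[0,0,0]},{"dp":[0,0,0],"angular":[0,0,0]},{"dp":[0,0,0],"angular":[0,0,0]}]'
```

```text
t: 16.6
tcp_pos: [0.4802, 0.0383, 0.2612]
tool_rot: [0.77, 0.638, -0.002, -0.002]
force: [0.3, -0.6, -2.5]
finger_gap: 0.384
gripper_force: 45.1
t: 18.1
tcp_pos: [0.5514, 0.353, 0.2625]
tool_rot: [0.77, 0.638, -0.001, 0.0]
force: [1.1, -0.2, -2.6]
finger_gap: 0.383
gripper_force: 45.1
```

```bash
python3 -m crank '[{"dp":[0,0.05,-0.5],"angular":[0,0,0]},{"dp":[0,0,-1],"angular":[0,0,0]},{"dp":[0,0,-1],"angular":[0,0,0]},{"dp":[0,0,-1],"angular":[0,0,0]},{"dp":[0,0,-0.7],"angular":[0,0,0]},{"dp":[0,0,-0.4],"angular":[0,0,0]},{"dp":[0,0,-0.25],"angular":[0,0,0]},{"dp":[0,0,-0.2],"angular":[0,0,0]},{"dp":[0,0,-0.1],"angular":[0,0,0]},{"dp":[0,0,-0.04],"angular":[0,0,0]},{"dp":[0,0,0],"angular":[0,0,0]},{"dp":[0,0,0],"angular":[0,0,0]}]'
```

```text
t: 19.3
tcp_pos: [0.5522, 0.3555, 0.108]
tool_rot: [0.77, 0.638, 0.001, 0.0]
force: [-0.2, -0.2, -2.9]
finger_gap: 0.385
gripper_force: 45.2
```

```bash
python3 -m crank '[{"dp":[0,0,-0.04],"angular":[0,0,0]},{"dp":[0,0,-0.03],"angular":[0,0,0]},{"dp":[0,0,0],"angular":[0,0,0]},{"dp":[0,0,0],"angular":[0,0,0]}]'
python3 -m crank '[{"dp":[0,0,0],"angular":[0,0,0]},{"dp":[0,0,0],"angular":[0,0,0]},{"dp":[0,0,0],"angular":[0,0,0]},{"dp":[0,0,0],"angular":[0,0,0]},{"dp":[0,0,0],"angular":[0,0,0]},{"dp":[0,0,0],"angular":[0,0,0]},{"dp":[0,0,0],"angular":[0,0,0]},{"dp":[0,0,0.3],"angular":[0,0,0]},{"dp":[0,0,0.8],"angular":[0,0,0]},{"dp":[0,0,1],"angular":[0,0,0]},{"dp":[0,0,1],"angular":[0,0,0]},{"dp":[0,0,1],"angular":[0,0,0]},{"dp":[0,-0.5,0],"angular":[0,0,0]},{"dp":[0,-1,0],"angular":[0,0,0]},{"dp":[0,-1,0],"angular":[0,0,0]},{"dp":[0,-1,0],"angular":[0,0,0]},{"dp":[0,-1,0],"angular":[0,0,0]},{"dp":[0,-1,0],"angular":[0,0,0]},{"dp":[0,-1,0],"angular":[0,0,0]},{"dp":[0,-1,0],"angular":[0,0,0]}]' 0
python3 - <<'E'
from h import *
from station import vision
for n in("scene","top"):
    s=vision.snapshot(n); cv2.imwrite(f"pics/c{n}.png",s["image"]); print(n,top(s,"green",(.3,.7,.25,.5),.05),top(s,"orange",(.3,.7,.25,.5),.05),top(s,"pink",(.3,.7,-.2,0),.05))
E
```

```text
t: 19.7
tcp_pos: [0.5523, 0.3557, 0.1068]
tool_rot: [0.77, 0.638, 0.001, 0.0]
force: [-1.1, -0.1, 5.6]
finger_gap: 0.384
gripper_force: 45.9
t: 21.7
tcp_pos: [0.5512, 0.1286, 0.2281]
tool_rot: [0.77, 0.638, -0.0, -0.0]
force: [-0.3, -0.0, 1.2]
finger_gap: 1.0
gripper_force: 0.0
scene None [5.505e-01 3.560e-01 1.206e-01 1.770e-02 5.515e-01 3.552e-01 9.300e+01] [ 5.596e-01 -1.143e-01  9.340e-02  1.830e-02  5.597e-01 -1.139e-01
  1.470e+02]
top None None [ 5.605e-01 -1.131e-01  9.380e-02  1.800e-02  5.601e-01 -1.133e-01
  1.890e+02]
```

View pics/ctop.png

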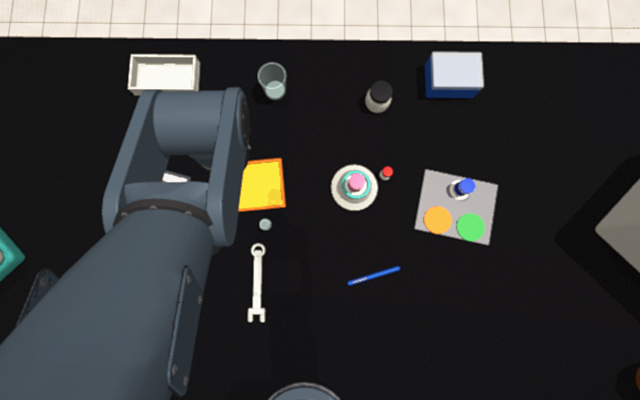

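Both discs are clear at top-view (437,220) and (470,227), and both bottles stand in the side tray. Next is pink.

```bash
python3 -m crank '[{"dp":[0.1,-1,0],"angular":[0,0,0]},{"dp":[0.1,-1,0],"angular":[0,0,0]},{"dp":[0.1,-1,0],"angular":[0,0,0]},{"dp":[0,-1,0],"angular":[0,0,0]},{"dp":[0,-1,0],"angular":[0,0,0]},{"dp":[0,-1,0],"angular":[0,0,0]},{"dp":[0,-1,0],"angular":[0,0,0]},{"dp":[0,-0.7,0],"angular":[0,0,0]},{"dp":[0,-0.37,0],"angular":[0,0,0]},{"dp":[0,0,-0.8],"angular":[0,0,0]},{"dp":[0,0,-1],"angular":[0,0,0]},{"dp":[0,0,-1],"angular":[0,0,0]},{"dp":[0,0,0],"angular":[0,0,0]}]'
```

```text
t: 23.1
tcp_pos: [0.5579, -0.1099, 0.1406]
tool_rot: [0.77, 0.638, -0.002, -0.004]
force: [-0.6, 0.8, 0.5]
finger_gap: 1.0
gripper_force: 0.0
```

```bash
python3 -m crank '[{"dp":[0,0,0],"angular":[0,0,0]},{"dp":[0,0,0],"angular":[0,0,0]}]'
python3 - <<'E'
from h import *
from station import vision
for n in("scene","top"):
    s=vision.snapshot(n); p=pts(s)
    for c,b in(("green",(-.43,-.35)),("orange",(-.35,-.27))):
        q=p[mask(s,c)&(p[...,2]<.016)&(p[...,2]>.005)&(p[...,1]>b[0])&(p[...,1]<b[1])]; print(n,c,cv2.minEnclosingCircle(q[:,:2].astype(np.float32)),q.mean(0))
E
```

```text
t: 23.3
tcp_pos: [0.562, -0.1118, 0.1457]
tool_rot: [0.77, 0.638, 0.001, 0.001]
force: [-0.4, -0.5, 0.5]
finger_gap: 1.003
gripper_force: 0.0
scene green ((0.4651002287864685, -0.3907732665538788), 0.03453926369547844) [ 0.46618509 -0.39257747  0.01060121]
scene orange ((0.48125725984573364, -0.3150550425052643), 0.03452353924512863) [ 0.48257718 -0.31425331  0.01039043]
top green ((0.46620607376098633, -0.3934459686279297), 0.033538028597831726) [ 0.46612161 -0.39333815  0.01098938]
top orange ((0.4827635884284973, -0.3154127597808838), 0.03280636668205261) [ 0.47551173 -0.30141277  0.01097375]
```

```bash
python3 -m crank '[{"dp":[-0.06,-0.06,-0.9],"angular":[0,0,0]},{"dp":[0,0,-0.8],"angular":[0,0,0]},{"dp":[0,0,-0.5],"angular":[0,0,0]},{"dp":[0,0,-0.19],"angular":[0,0,0]},{"dp":[0,0,0],"angular":[0,0,0]},{"dp":[0,0,0],"angular":[0,0,0]}]'
python3 -m crank '[{"dp":[0,0,0],"angular":[0,0,0]},{"dp":[0,0,0],"angular":[0,0,0]},{"dp":[0,0,0],"angular":[0,0,0]},{"dp":[0,0,0],"angular":[0,0,0]},{"dp":[0,0,0],"angular":[0,0,0]},{"dp":[0,0,0],"angular":[0,0,0]},{"dp":[0,0,0],"angular":[0,0,0]},{"dp":[0,0,0],"angular":[0,0,0]},{"dp":[0,0,0],"angular":[0,0,0]},{"dp":[0,0,0],"angular":[0,0,0]}]' 1 30
```

```text
t: 24.0
tcp_pos: [0.5599, -0.1139, 0.0736]
tool_rot: [0.77, 0.638, 0.0, 0.001]
force: [0.6, 0.6, -0.1]
finger_gap: 1.004
gripper_force: 0.0
t: 25.0
tcp_pos: [0.5595, -0.1138, 0.0731]
tool_rot: [0.77, 0.638, 0.0, 0.0]
force: [0.4, -0.3, 6.0]
finger_gap: 0.411
gripper_force: 30.0
```

```bash
python3 -m crank '[{"dp":[0,0,0.3],"angular":[0,0,0]},{"dp":[0,0,0.8],"angular":[0,0,0]},{"dp":[0,0,1],"angular":[0,0,0]},{"dp":[0,0.3,0.9],"angular":[0,0,0]},{"dp":[0,0.7,0],"angular":[0,0,0]},{"dp":[0,0.9,0],"angular":[0,0,0]},{"dp":[0,1,0],"angular":[0,0,0]},{"dp":[0.1,1,0],"angular":[0,0,0]},{"dp":[0.1,1,0],"angular":[0,0,0]},{"dp":[0,1,0],"angular":[0,0,0]},{"dp":[0,0.9,0],"angular":[0,0,0]},{"dp":[0,0.6,0],"angular":[0,0,0]},{"dp":[0,0.35,0],"angular":[0,0,0]},{"dp":[0,0,0],"angular":[0,0,0]},{"dp":[0,0,-0.8],"angular":[0,0,0]},{"dp":[0,0,-1],"angular":[0,0,0]},{"dp":[0,0,-1],"angular":[0,0,0]},{"dp":[0,0,-0.6],"angular":[0,0,0]},{"dp":[0,0,0],"angular":[0,0,0]},{"dp":[0,0,0],"angular":[0,0,0]}]'
```

```text
t: 27.0
tcp_pos: [0.5653, 0.1179, 0.0606]
tool_rot: [0.771, 0.637, -0.0, -0.0]
force: [-0.1, -0.4, -0.8]
finger_gap: 0.414
gripper_force: 30.1
```

```bash
python3 -m crank '[{"dp":[0,0,-0.4],"angular":[0,0,0]},{"dp":[0,0,-0.25],"angular":[0,0,0]},{"dp":[0,0,-0.15],"angular":[0,0,0]},{"dp":[0,0,-0.05],"angular":[0,0,0]},{"dp":[0,0,-0.03],"angular":[0,0,0]},{"dp":[0,0,0],"angular":[0,0,0]},{"dp":[0,0,0],"angular":[0,0,0]}]'
```

```text
t: 27.7
tcp_pos: [0.5647, 0.1188, 0.0351]
tool_rot: [0.77, 0.638, -0.0, -0.0]
force: [-1.8, -1.8, 5.6]
finger_gap: 0.414
gripper_force: 30.8
```

```bash
python3 -m crank '[{"dp":[0,0,0],"angular":[0,0,0]},{"dp":[0,0,0],"angular":[0,0,0]},{"dp":[0,0,0],"angular":[0,0,0]},{"dp":[0,0,0],"angular":[0,0,0]},{"dp":[0,0,0],"angular":[0,0,0]},{"dp":[0,0,0],"angular":[0,0,0]},{"dp":[0,0,0],"angular":[0,0,0]},{"dp":[0,0,0.3],"angular":[0,0,0]},{"dp":[0,0,0.7],"angular":[0,0,0]},{"dp":[0,0,1],"angular":[0,0,0]},{"dp":[0,0,1],"angular":[0,0,0]},{"dp":[0,0,1],"angular":[0,0,0]},{"dp":[0,-0.5,0.5],"angular":[0,0,0]},{"dp":[0,-1,0],"angular":[0,0,0]},{"dp":[0,-1,0],"angular":[0,0,0]},{"dp":[0,-1,0],"angular":[0,0,0]},{"dp":[0,-1,0],"angular":[0,0,0]},{"dp":[0,-1,0],"angular":[0,0,0]},{"dp":[0,-1,0],"angular":[0,0,0]},{"dp":[0,-1,0],"angular":[0,0,0]}]' 0
python3 -m crank '[{"dp":[0,-1,0],"angular":[0,0,0]},{"dp":[0,-1,0],"angular":[0,0,0]},{"dp":[0,-1,0],"angular":[0,0,0]},{"dp":[-0.1,-1,0],"angular":[0,0,0]},{"dp":[-0.1,-1,0],"angular":[0,0,0]},{"dp":[0,-1,0],"angular":[0,0,0]},{"dp":[0,-1,0],"angular":[0,0,0]},{"dp":[0,-0.9,0],"angular":[0,0,0]},{"dp":[0,-0.6,0],"angular":[0,0,0]},{"dp":[0,-0.4,0],"angular":[0,0,0]},{"dp":[0,0,0],"angular":[0,0,0]},{"dp":[0,0,0],"angular":[0,0,0]},{"dp":[0,0,0],"angular":[0,0,0]}]'
python3 - <<'E'
from h import *
from station import vision
for n in("scene","top"):
    s=vision.snapshot(n); cv2.imwrite(f"pics/d{n}.png",s["image"]); print(n,[top(s,c,b,.03) for c,b in(("pink",(.4,.7,0,.2)),("blue",(.4,.65,-.5,-.3)))])
    p=pts(s); q=p[mask(s,"teal")&(p[...,1]<0)&(p[...,1]>-.2)&(p[...,0]>.45)&(p[...,0]<.65)&(p[...,2]>.044)]; print("teal",cv2.minEnclosingCircle(q[:,:2].astype(np.float32)),q.mean(0))
E
```

```text
t: 29.7
tcp_pos: [0.5642, -0.1083, 0.1688]
tool_rot: [0.77, 0.637, -0.0, -0.0]
force: [-0.5, -0.7, 0.5]
finger_gap: 1.0
gripper_force: 0.0
t: 31.0
tcp_pos: [0.559, -0.3716, 0.169]
tool_rot: [0.77, 0.638, 0.0, -0.001]
force: [-0.2, -0.1, 0.4]
finger_gap: 0.996
gripper_force: 0.0
scene [array([5.622e-01, 1.175e-01, 5.560e-02, 1.860e-02, 5.653e-01, 1.176e-01,
       9.900e+01]), array([ 0.617 , -0.3941,  0.256 ,  0.008 ,  0.6204, -0.3948,  4.    ])]
teal ((0.5600671172142029, -0.11472353339195251), 0.03481254354119301) [ 0.56064623 -0.11620488  0.04932717]
top [array([5.638e-01, 1.183e-01, 5.560e-02, 1.760e-02, 5.638e-01, 1.177e-01,
       1.640e+02]), None]
teal ((0.5646913051605225, -0.11135874688625336), 0.031993232667446136) [ 0.57390252 -0.09899841  0.04957739]
```

View pics/dscene.png

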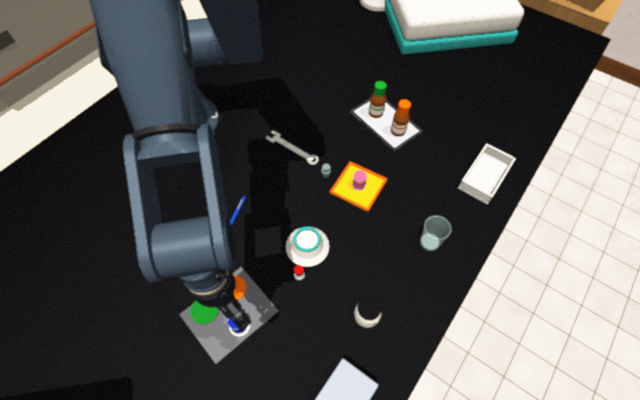

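Pink stands in the yellow tray at scene (359,180), both bottles are upright at (378,100) and (402,118), and the dish is empty at (307,240). Now blue.

```bash
python3 -m crank '[{"dp":[-0.03,-0.03,-0.5],"angular":[0,0,0]},{"dp":[0,0,-1],"angular":[0,0,0]},{"dp":[0,0,-1],"angular":[0,0,0]},{"dp":[0,0,-0.9],"angular":[0,0,0]},{"dp":[0,0,-0.6],"angular":[0,0,0]},{"dp":[0,0,-0.33],"angular":[0,0,0]},{"dp":[0,0,0],"angular":[0,0,0]},{"dp":[0,0,0],"angular":[0,0,0]}]'
python3 -m crank '[{"dp":[0,0,0],"angular":[0,0,0]},{"dp":[0,0,0],"angular":[0,0,0]},{"dp":[0,0,0],"angular":[0,0,0]},{"dp":[0,0,0],"angular":[0,0,0]},{"dp":[0,0,0],"angular":[0,0,0]},{"dp":[0,0,0],"angular":[0,0,0]},{"dp":[0,0,0],"angular":[0,0,0]},{"dp":[0,0,0],"angular":[0,0,0]},{"dp":[0,0,0],"angular":[0,0,0]},{"dp":[0,0,0],"angular":[0,0,0]}]' 1 30
```

```text
t: 31.9
tcp_pos: [0.5585, -0.3742, 0.0394]
tool_rot: [0.77, 0.638, 0.0, 0.0]
force: [0.9, -0.4, -0.1]
finger_gap: 1.002
gripper_force: 0.0
t: 32.9
tcp_pos: [0.5586, -0.3745, 0.0401]
tool_rot: [0.77, 0.638, 0.0, 0.001]
force: [-0.5, 0.6, 6.8]
finger_gap: 0.409
gripper_force: 30.2
```

```bash
python3 -m crank '[{"dp":[0,0,0.3],"angular":[0,0,0]},{"dp":[0,0,0.8],"angular":[0,0,0]},{"dp":[0,0,1],"angular":[0,0,0]},{"dp":[0,0,1],"angular":[0,0,0]},{"dp":[0,0.3,0.9],"angular":[0,0,0]},{"dp":[0,0.7,0],"angular":[0,0,0]},{"dp":[0,0.9,0],"angular":[0,0,0]},{"dp":[0,1,0],"angular":[0,0,0]},{"dp":[0,1,0],"angular":[0,0,0]},{"dp":[0,1,0],"angular":[0,0,0]},{"dp":[0.06,1,0],"angular":[0,0,0]},{"dp":[0,1,0],"angular":[0,0,0]},{"dp":[0,0.8,0],"angular":[0,0,0]},{"dp":[0,0.6,0],"angular":[0,0,0]},{"dp":[0,0.3,0],"angular":[0,0,0]},{"dp":[0,0,-0.8],"angular":[0,0,0]},{"dp":[0,0,-0.8],"angular":[0,0,0]},{"dp":[0,0,0],"angular":[0,0,0]},{"dp":[0,0,0],"angular":[0,0,0]},{"dp":[0,0,0],"angular":[0,0,0]}]'
python3 - <<'E'
from h import *
from station import vision,sense
print(sense()["tcp_pos"])
for n in("scene","top"):
    s=vision.snapshot(n); cv2.imwrite(f"pics/e{n}.png",s["image"][130:330,200:440] if n=="scene" else s["image"])
    print(top(s,"blue",(.4,.7,-.2,-.05),.06))
E
```

```text
t: 34.9
tcp_pos: [0.5609, -0.1168, 0.1122]
tool_rot: [0.77, 0.637, 0.0, 0.001]
force: [-0.0, -0.7, -1.3]
finger_gap: 0.412
gripper_force: 30.2
[ 0.56086023 -0.11683388  0.1122357 ]
[ 5.760e-01 -1.363e-01  1.673e-01  6.000e-03  5.753e-01 -1.367e-01
  8.000e+00]
None
```

```bash
python3 -m crank '[{"dp":[0,0,-0.5],"angular":[0,0,0]},{"dp":[0,0,-0.35],"angular":[0,0,0]},{"dp":[0,0,-0.2],"angular":[0,0,0]},{"dp":[0,0,-0.1],"angular":[0,0,0]},{"dp":[0,0,-0.07],"angular":[0,0,0]},{"dp":[0,0,0],"angular":[0,0,0]},{"dp":[0,0,0],"angular":[0,0,0]}]'
```

```text
t: 35.7
tcp_pos: [0.5602, -0.1161, 0.0748]
tool_rot: [0.77, 0.638, 0.0, 0.0]
force: [0.4, -0.1, -0.9]
finger_gap: 0.41
gripper_force: 30.2
```

```bash
python3 -m crank '[{"dp":[0,0,-0.04],"angular":[0,0,0]},{"dp":[0,0,0],"angular":[0,0,0]},{"dp":[0,0,0],"angular":[0,0,0]}]'
```

```text
t: 36.0
tcp_pos: [0.5604, -0.1162, 0.0741]
tool_rot: [0.77, 0.638, 0.0, 0.001]
force: [-0.6, 0.7, 4.9]
finger_gap: 0.42
gripper_force: 30.5
```

```bash
python3 -m crank '[{"dp":[0,0,0],"angular":[0,0,0]},{"dp":[0,0,0],"angular":[0,0,0]},{"dp":[0,0,0],"angular":[0,0,0]},{"dp":[0,0,0],"angular":[0,0,0]},{"dp":[0,0,0],"angular":[0,0,0]},{"dp":[0,0,0],"angular":[0,0,0]},{"dp":[0,0,0],"angular":[0,0,0]},{"dp":[0,0,0.3],"angular":[0,0,0]},{"dp":[0,0,0.7],"angular":[0,0,0]},{"dp":[0,0,1],"angular":[0,0,0]},{"dp":[0,0,1],"angular":[0,0,0]},{"dp":[0,0,1],"angular":[0,0,0]},{"dp":[0,0.5,1],"angular":[0,0,0]},{"dp":[0,1,0],"angular":[0,0,0]},{"dp":[0,1,0],"angular":[0,0,0]},{"dp":[0,1,0],"angular":[0,0,0]},{"dp":[0,1,0],"angular":[0,0,0]},{"dp":[0,1,0],"angular":[0,0,0]},{"dp":[0,1,0],"angular":[0,0,0]},{"dp":[0,1,0],"angular":[0,0,0]}]' 0
python3 - <<'E'
from h import *
from station import vision
for n in("scene","top"):
    s=vision.snapshot(n); cv2.imwrite(f"pics/f{n}.png",s["image"])
    for c,b in(("blue",(.4,.7,-.2,-.05)),("pink",(.4,.7,0,.2)),("green",(.3,.7,.25,.5)),("orange",(.3,.7,.25,.5))): print(n,c,top(s,c,b,.03))
E
```

```text
t: 38.0
tcp_pos: [0.5597, 0.1102, 0.2242]
tool_rot: [0.77, 0.638, 0.0, 0.0]
force: [0.7, -0.3, 0.0]
finger_gap: 1.001
gripper_force: 0.0
scene blue [ 5.588e-01 -1.143e-01  9.330e-02  1.820e-02  5.600e-01 -1.147e-01
  1.410e+02]
scene pink [5.652e-01 1.187e-01 5.580e-02 1.730e-02 5.651e-01 1.179e-01 9.900e+01]
scene green None
scene orange [5.520e-01 3.553e-01 1.207e-01 1.750e-02 5.511e-01 3.549e-01 9.200e+01]
top blue [ 5.600e-01 -1.157e-01  9.360e-02  1.780e-02  5.600e-01 -1.151e-01
  1.760e+02]
top pink [5.640e-01 1.178e-01 5.620e-02 1.780e-02 5.638e-01 1.160e-01 1.360e+02]
top green None
top orange None
```

View pics/fscene.png

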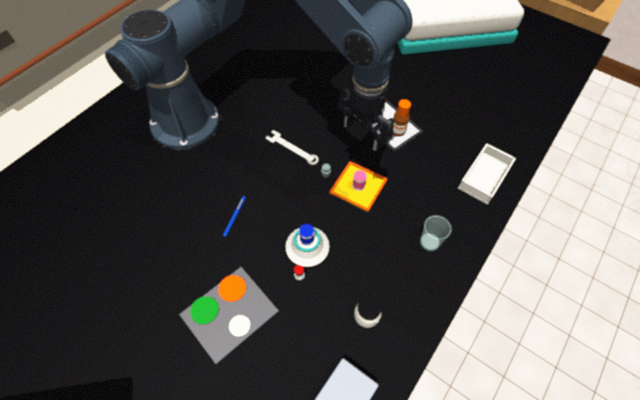

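Blue stands in the dish at scene (307,235), pink is in its tray at (359,180), and the discs are free at (232,288) and (205,311). Now I take the orange bottle back.

```bash
python3 -m crank '[{"dp":[-0.1,1,0],"angular":[0,0,0]},{"dp":[-0.1,1,0],"angular":[0,0,0]},{"dp":[-0.1,1,0],"angular":[0,0,0]},{"dp":[0,1,0],"angular":[0,0,0]},{"dp":[0,1,0],"angular":[0,0,0]},{"dp":[0,1,0],"angular":[0,0,0]},{"dp":[0,0.9,0],"angular":[0,0,0]},{"dp":[0,0.7,0],"angular":[0,0,0]},{"dp":[0,0.4,0],"angular":[0,0,0]},{"dp":[0,0,0],"angular":[0,0,0]},{"dp":[0,0,0],"angular":[0,0,0]},{"dp":[0,0,0],"angular":[0,0,0]}]'
```

```text
t: 39.3
tcp_pos: [0.5511, 0.3476, 0.2235]
tool_rot: [0.771, 0.637, -0.0, 0.0]
force: [0.1, -0.5, -0.3]
finger_gap: 0.999
gripper_force: 0.0
```

```bash
python3 -m crank '[{"dp":[0.02,0.26,-0.4],"angular":[0,0,0]},{"dp":[0,0,-0.9],"angular":[0,0,0]},{"dp":[0,0,-1],"angular":[0,0,0]},{"dp":[0,0,-0.9],"angular":[0,0,0]},{"dp":[0,0,-0.5],"angular":[0,0,0]},{"dp":[0,0,-0.2],"angular":[0,0,0]},{"dp":[0,0,0],"angular":[0,0,0]},{"dp":[0,0,0],"angular":[0,0,0]}]'
python3 -m crank '[{"dp":[0,0,0],"angular":[0,0,0]},{"dp":[0,0,0],"angular":[0,0,0]},{"dp":[0,0,0],"angular":[0,0,0]},{"dp":[0,0,0],"angular":[0,0,0]},{"dp":[0,0,0],"angular":[0,0,0]},{"dp":[0,0,0],"angular":[0,0,0]},{"dp":[0,0,0],"angular":[0,0,0]},{"dp":[0,0,0],"angular":[0,0,0]},{"dp":[0,0,0],"angular":[0,0,0]},{"dp":[0,0,0],"angular":[0,0,0]},{"dp":[0,0,0],"angular":[0,0,0]}]' 1 45
```

```text
t: 40.1
tcp_pos: [0.5525, 0.3571, 0.1074]
tool_rot: [0.77, 0.638, 0.001, 0.0]
force: [-0.0, -0.1, -0.6]
finger_gap: 1.001
gripper_force: 0.0
t: 41.2
tcp_pos: [0.5521, 0.357, 0.1072]
tool_rot: [0.77, 0.638, 0.001, 0.0]
force: [0.7, -0.6, 5.1]
finger_gap: 0.383
gripper_force: 45.3
```

```bash
python3 -m crank '[{"dp":[0,0,0.3],"angular":[0,0,0]},{"dp":[0,0,0.7],"angular":[0,0,0]},{"dp":[0,0,1],"angular":[0,0,0]},{"dp":[0,0,1],"angular":[0,0,0]},{"dp":[0,0,1],"angular":[0,0,0]},{"dp":[0,0,0.7],"angular":[0,0,0]},{"dp":[0,-0.3,0.4],"angular":[0,0,0]},{"dp":[0,-0.6,0],"angular":[0,0,0]},{"dp":[-0.3,-0.9,0],"angular":[0,0,0]},{"dp":[-0.3,-0.9,0],"angular":[0,0,0]},{"dp":[-0.3,-0.9,0],"angular":[0,0,0]},{"dp":[-0.3,-0.9,0],"angular":[0,0,0]},{"dp":[-0.3,-0.9,0],"angular":[0,0,0]},{"dp":[-0.3,-0.9,0],"angular":[0,0,0]},{"dp":[-0.3,-0.9,0],"angular":[0,0,0]},{"dp":[-0.2,-0.9,0],"angular":[0,0,0]},{"dp":[0,-0.9,0],"angular":[0,0,0]},{"dp":[0,-0.9,0],"angular":[0,0,0]},{"dp":[0,-0.9,0],"angular":[0,0,0]},{"dp":[0,-0.9,0],"angular":[0,0,0]}]'
python3 -m crank '[{"dp":[0,-0.9,0],"angular":[0,0,0]},{"dp":[0,-0.9,0],"angular":[0,0,0]},{"dp":[0,-0.9,0],"angular":[0,0,0]},{"dp":[0,-0.9,0],"angular":[0,0,0]},{"dp":[0,-0.9,0],"angular":[0,0,0]},{"dp":[0,-0.9,0],"angular":[0,0,0]},{"dp":[0,-0.9,0],"angular":[0,0,0]},{"dp":[0,-0.9,0],"angular":[0,0,0]},{"dp":[0,-0.9,0],"angular":[0,0,0]},{"dp":[0,-0.8,0],"angular":[0,0,0]},{"dp":[0,-0.6,0],"angular":[0,0,0]},{"dp":[0,-0.4,0],"angular":[0,0,0]},{"dp":[0,-0.2,0],"angular":[0,0,0]},{"dp":[0,0,0],"angular":[0,0,0]},{"dp":[0,0,0],"angular":[0,0,0]},{"dp":[0,0,0],"angular":[0,0,0]}]'
```

```text
t: 43.2
tcp_pos: [0.4802, 0.0039, 0.2577]
tool_rot: [0.771, 0.637, -0.002, -0.002]
force: [0.2, -0.9, -2.6]
finger_gap: 0.385
gripper_force: 45.2
t: 44.8
tcp_pos: [0.4825, -0.2961, 0.2594]
tool_rot: [0.77, 0.638, 0.0, -0.0]
force: [0.7, 0.2, -2.8]
finger_gap: 0.382
gripper_force: 45.2
```

```bash
python3 -m crank '[{"dp":[0,-0.4,-0.4],"angular":[0,0,0]},{"dp":[0,-0.2,-0.9],"angular":[0,0,0]},{"dp":[0,0,-1],"angular":[0,0,0]},{"dp":[0,0,-0.9],"angular":[0,0,0]},{"dp":[0,0,-0.7],"angular":[0,0,0]},{"dp":[0,0,-0.4],"angular":[0,0,0]},{"dp":[0,0,-0.25],"angular":[0,0,0]},{"dp":[0,0,-0.15],"angular":[0,0,0]},{"dp":[0,0,-0.05],"angular":[0,0,0]},{"dp":[0,0,0],"angular":[0,0,0]},{"dp":[0,0,0],"angular":[0,0,0]},{"dp":[0,0,0],"angular":[0,0,0]}]'
python3 - <<'E'
from h import *
from station import vision
s=vision.snapshot("scene"); print(top(s,"orange",(.4,.6,-.4,-.2),.1))
p=pts(s); q=p[mask(s,"orange")&(p[...,2]>.03)&(p[...,2]<.08)&(p[...,1]<-.2)]; print(q.mean(0) if len(q) else None)
E
```

```text
t: 46.0
tcp_pos: [0.4829, -0.3156, 0.1177]
tool_rot: [0.77, 0.638, 0.0, 0.001]
force: [-0.1, 0.1, -3.1]
finger_gap: 0.38
gripper_force: 45.2
[ 0.4979 -0.3355  0.1723  0.0035  0.4979 -0.3355  2.    ]
[ 0.48417254 -0.33713385  0.05809025]
```

```bash
python3 -m crank '[{"dp":[-0.02,0.04,-0.05],"angular":[0,0,0]},{"dp":[0,0,-0.05],"angular":[0,0,0]},{"dp":[0,0,-0.02],"angular":[0,0,0]},{"dp":[0,0,0],"angular":[0,0,0]},{"dp":[0,0,0],"angular":[0,0,0]}]'
```

```text
t: 46.55
tcp_pos: [0.482, -0.314, 0.1142]
tool_rot: [0.77, 0.638, 0.0, 0.0]
force: [-0.9, 2.1, 5.6]
finger_gap: 0.383
gripper_force: 46.1
```

```bash
python3 -m crank '[{"dp":[0,0,0],"angular":[0,0,0]},{"dp":[0,0,0],"angular":[0,0,0]},{"dp":[0,0,0],"angular":[0,0,0]},{"dp":[0,0,0],"angular":[0,0,0]},{"dp":[0,0,0],"angular":[0,0,0]},{"dp":[0,0,0],"angular":[0,0,0]},{"dp":[0,0,0],"angular":[0,0,0]},{"dp":[0,0,0.3],"angular":[0,0,0]},{"dp":[0,0,0.7],"angular":[0,0,0]},{"dp":[0,0,1],"angular":[0,0,0]},{"dp":[0,0,1],"angular":[0,0,0]},{"dp":[0,0.2,0.9],"angular":[0,0,0]},{"dp":[0,0.9,0],"angular":[0,0,0]},{"dp":[0,1,0],"angular":[0,0,0]},{"dp":[0,1,0],"angular":[0,0,0]},{"dp":[-0.1,1,0],"angular":[0,0,0]},{"dp":[-0.1,1,0],"angular":[0,0,0]},{"dp":[-0.1,1,0],"angular":[0,0,0]},{"dp":[-0.1,1,0],"angular":[0,0,0]},{"dp":[-0.1,1,0],"angular":[0,0,0]}]' 0
python3 - <<'E'
from h import *
from station import vision
for n in("scene","top"):
    s=vision.snapshot(n); print(n,top(s,"orange",(.4,.6,-.4,-.2),.1),top(s,"green",(.3,.7,.25,.5),.05))
E
```

```text
t: 48.55
tcp_pos: [0.4668, -0.0699, 0.2311]
tool_rot: [0.77, 0.638, 0.0, 0.0]
force: [0.3, 0.6, -0.7]
finger_gap: 0.997
gripper_force: 0.0
scene [ 4.814e-01 -3.137e-01  1.284e-01  1.740e-02  4.819e-01 -3.138e-01
  1.770e+02] [4.551e-01 3.787e-01 1.215e-01 1.860e-02 4.572e-01 3.774e-01 8.500e+01]
top [ 4.822e-01 -3.132e-01  1.280e-01  1.670e-02  4.815e-01 -3.056e-01
  3.900e+01] [4.578e-01 3.788e-01 1.210e-01 1.740e-02 4.582e-01 3.786e-01 1.990e+02]
```

```bash
python3 -m crank '[{"dp":[-0.1,1,0],"angular":[0,0,0]},{"dp":[-0.1,1,0],"angular":[0,0,0]},{"dp":[-0.1,1,0],"angular":[0,0,0]},{"dp":[0,1,0],"angular":[0,0,0]},{"dp":[0,1,0],"angular":[0,0,0]},{"dp":[0,1,0],"angular":[0,0,0]},{"dp":[0,1,0],"angular":[0,0,0]},{"dp":[0,1,0],"angular":[0,0,0]},{"dp":[0,1,0],"angular":[0,0,0]},{"dp":[0,1,0],"angular":[0,0,0]},{"dp":[0,1,0],"angular":[0,0,0]},{"dp":[0,1,0],"angular":[0,0,0]},{"dp":[0,0.9,0],"angular":[0,0,0]},{"dp":[0,0.6,0],"angular":[0,0,0]},{"dp":[0,0.4,0],"angular":[0,0,0]},{"dp":[0,0,0],"angular":[0,0,0]},{"dp":[0,0,0],"angular":[0,0,0]},{"dp":[0,0,0],"angular":[0,0,0]}]'
```

```text
t: 50.45
tcp_pos: [0.458, 0.3448, 0.2302]
tool_rot: [0.771, 0.637, -0.0, 0.0]
force: [0.4, -0.3, 0.1]
finger_gap: 0.997
gripper_force: 0.0
```

```bash
python3 -m crank '[{"dp":[0,0.6,0],"angular":[0,0,0]},{"dp":[0,0.56,0],"angular":[0,0,0]},{"dp":[0,0,-0.6],"angular":[0,0,0]},{"dp":[0,0,-1],"angular":[0,0,0]},{"dp":[0,0,-1],"angular":[0,0,0]},{"dp":[0,0,-0.8],"angular":[0,0,0]},{"dp":[0,0,-0.5],"angular":[0,0,0]},{"dp":[0,0,-0.22],"angular":[0,0,0]},{"dp":[0,0,0],"angular":[0,0,0]},{"dp":[0,0,0],"angular":[0,0,0]}]'
python3 -m crank '[{"dp":[0,0,0],"angular":[0,0,0]},{"dp":[0,0,0],"angular":[0,0,0]},{"dp":[0,0,0],"angular":[0,0,0]},{"dp":[0,0,0],"angular":[0,0,0]},{"dp":[0,0,0],"angular":[0,0,0]},{"dp":[0,0,0],"angular":[0,0,0]},{"dp":[0,0,0],"angular":[0,0,0]},{"dp":[0,0,0],"angular":[0,0,0]},{"dp":[0,0,0],"angular":[0,0,0]},{"dp":[0,0,0],"angular":[0,0,0]},{"dp":[0,0,0],"angular":[0,0,0]}]' 1 45
```

```text
t: 51.45
tcp_pos: [0.4585, 0.3815, 0.1073]
tool_rot: [0.77, 0.638, 0.001, 0.0]
force: [0.4, 0.4, 0.9]
finger_gap: 1.001
gripper_force: 0.0
t: 52.55
tcp_pos: [0.4583, 0.381, 0.1075]
tool_rot: [0.77, 0.638, 0.001, 0.0]
force: [-0.9, -0.2, 5.5]
finger_gap: 0.384
gripper_force: 44.9
```

```bash
python3 -m crank '[{"dp":[0,0,0.3],"angular":[0,0,0]},{"dp":[0,0,0.7],"angular":[0,0,0]},{"dp":[0,0,1],"angular":[0,0,0]},{"dp":[0,0,1],"angular":[0,0,0]},{"dp":[0,0,1],"angular":[0,0,0]},{"dp":[0,0,0.7],"angular":[0,0,0]},{"dp":[0,-0.3,0.4],"angular":[0,0,0]},{"dp":[0,-0.6,0],"angular":[0,0,0]},{"dp":[0,-0.9,0],"angular":[0,0,0]},{"dp":[0,-0.9,0],"angular":[0,0,0]},{"dp":[0,-0.9,0],"angular":[0,0,0]},{"dp":[0,-0.9,0],"angular":[0,0,0]},{"dp":[0,-0.9,0],"angular":[0,0,0]},{"dp":[0,-0.9,0],"angular":[0,0,0]},{"dp":[0,-0.9,0],"angular":[0,0,0]},{"dp":[0,-0.9,0],"angular":[0,0,0]},{"dp":[0,-0.9,0],"angular":[0,0,0]},{"dp":[0,-0.9,0],"angular":[0,0,0]},{"dp":[0,-0.9,0],"angular":[0,0,0]},{"dp":[0,-0.9,0],"angular":[0,0,0]}]'
python3 -m crank '[{"dp":[0,-0.9,0],"angular":[0,0,0]},{"dp":[0,-0.9,0],"angular":[0,0,0]},{"dp":[0,-0.9,0],"angular":[0,0,0]},{"dp":[0,-0.9,0],"angular":[0,0,0]},{"dp":[0,-0.9,0],"angular":[0,0,0]},{"dp":[0,-0.9,0],"angular":[0,0,0]},{"dp":[0,-0.9,0],"angular":[0,0,0]},{"dp":[0,-0.9,0],"angular":[0,0,0]},{"dp":[0,-0.9,0],"angular":[0,0,0]},{"dp":[0.1,-0.9,0],"angular":[0,0,0]},{"dp":[0.1,-0.9,0],"angular":[0,0,0]},{"dp":[0.07,-0.9,0],"angular":[0,0,0]},{"dp":[0,-0.9,0],"angular":[0,0,0]},{"dp":[0,-0.8,0],"angular":[0,0,0]},{"dp":[0,-0.6,0],"angular":[0,0,0]},{"dp":[0,-0.4,0],"angular":[0,0,0]},{"dp":[0,0,0],"angular":[0,0,0]},{"dp":[0,0,0],"angular":[0,0,0]},{"dp":[0,0,0],"angular":[0,0,0]}]'
```

```text
t: 54.55
tcp_pos: [0.4557, 0.0279, 0.2581]
tool_rot: [0.771, 0.637, -0.002, -0.001]
force: [-0.4, 0.9, -1.6]
finger_gap: 0.387
gripper_force: 44.9
t: 56.45
tcp_pos: [0.4659, -0.3739, 0.2595]
tool_rot: [0.77, 0.638, 0.0, -0.001]
force: [0.6, 0.4, -1.4]
finger_gap: 0.387
gripper_force: 44.9
```

```bash
python3 -m crank '[{"dp":[0,-0.37,-0.4],"angular":[0,0,0]},{"dp":[0,-0.2,-0.9],"angular":[0,0,0]},{"dp":[0,0,-1],"angular":[0,0,0]},{"dp":[0,0,-0.9],"angular":[0,0,0]},{"dp":[0,0,-0.7],"angular":[0,0,0]},{"dp":[0,0,-0.4],"angular":[0,0,0]},{"dp":[0,0,-0.25],"angular":[0,0,0]},{"dp":[0,0,-0.15],"angular":[0,0,0]},{"dp":[0,0,-0.05],"angular":[0,0,0]},{"dp":[0,0,0],"angular":[0,0,0]},{"dp":[0,0,0],"angular":[0,0,0]},{"dp":[0,0,0],"angular":[0,0,0]}]'
```

```text
t: 57.65
tcp_pos: [0.4664, -0.3927, 0.118]
tool_rot: [0.77, 0.638, 0.0, 0.001]
force: [-0.9, -0.6, -1.5]
finger_gap: 0.382
gripper_force: 44.9
```

```bash
python3 -m crank '[{"dp":[0,0.01,-0.05],"angular":[0,0,0]},{"dp":[0,0,-0.05],"angular":[0,0,0]},{"dp":[0,0,-0.02],"angular":[0,0,0]},{"dp":[0,0,0],"angular":[0,0,0]},{"dp":[0,0,0],"angular":[0,0,0]}]'
```

```text
t: 58.15
tcp_pos: [0.4662, -0.3923, 0.1145]
tool_rot: [0.77, 0.638, -0.0, 0.0]
force: [-0.7, 1.1, 5.6]
finger_gap: 0.384
gripper_force: 45.5
```

Contact felt; I release and retreat up and away, clear of everything.

```bash
python3 -m crank '[{"dp":[0,0,0],"angular":[0,0,0]},{"dp":[0,0,0],"angular":[0,0,0]},{"dp":[0,0,0],"angular":[0,0,0]},{"dp":[0,0,0],"angular":[0,0,0]},{"dp":[0,0,0],"angular":[0,0,0]},{"dp":[0,0,0],"angular":[0,0,0]},{"dp":[0,0,0],"angular":[0,0,0]},{"dp":[0,0,0.3],"angular":[0,0,0]},{"dp":[0,0,0.7],"angular":[0,0,0]},{"dp":[0,0,1],"angular":[0,0,0]},{"dp":[0,0,1],"angular":[0,0,0]},{"dp":[-0.3,-0.5,0.9],"angular":[0,0,0]},{"dp":[-0.6,-0.8,0],"angular":[0,0,0]},{"dp":[-0.6,-0.8,0],"angular":[0,0,0]},{"dp":[-0.6,-0.8,0],"angular":[0,0,0]},{"dp":[-0.6,-0.8,0],"angular":[0,0,0]},{"dp":[-0.4,-0.6,0],"angular":[0,0,0]},{"dp":[0,0,0],"angular":[0,0,0]},{"dp":[0,0,0],"angular":[0,0,0]},{"dp":[0,0,0],"angular":[0,0,0]}]' 0
python3 - <<'E'
from h import *
from station import vision
for n in("scene","top"):
    s=vision.snapshot(n); cv2.imwrite(f"pics/g{n}.png",s["image"])
    for c,b in(("blue",(.4,.7,-.2,-.05)),("pink",(.4,.7,0,.2)),("green",(.4,.6,-.5,-.3)),("orange",(.4,.6,-.4,-.2))): print(n,c,top(s,c,b,.03))
E
```

```text
t: 60.15
tcp_pos: [0.3737, -0.5199, 0.2306]
tool_rot: [0.77, 0.638, 0.0, -0.0]
force: [1.4, -0.3, -0.1]
finger_gap: 0.999
gripper_force: 0.0
scene blue [ 5.593e-01 -1.150e-01  9.340e-02  1.870e-02  5.599e-01 -1.146e-01
  1.440e+02]
scene pink [5.631e-01 1.179e-01 5.510e-02 1.790e-02 5.647e-01 1.180e-01 1.010e+02]
scene green [ 4.642e-01 -3.933e-01  1.281e-01  1.710e-02  4.652e-01 -3.931e-01
  1.950e+02]
scene orange [ 4.812e-01 -3.126e-01  1.276e-01  1.780e-02  4.819e-01 -3.137e-01
  1.810e+02]
top blue [ 5.603e-01 -1.154e-01  9.420e-02  1.760e-02  5.599e-01 -1.149e-01
  1.750e+02]
top pink [5.638e-01 1.183e-01 5.620e-02 1.730e-02 5.640e-01 1.178e-01 1.540e+02]
top green [ 4.651e-01 -3.931e-01  1.287e-01  1.730e-02  4.655e-01 -3.925e-01
  2.030e+02]
top orange [ 4.823e-01 -3.132e-01  1.275e-01  1.710e-02  4.804e-01 -3.073e-01
  4.600e+01]
```

View pics/gscene.png

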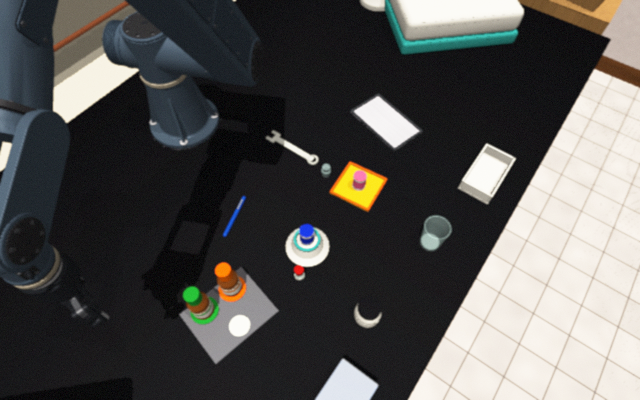

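The final picture shows everything upright and in place: green bottle (200,305), orange (230,283), blue in the dish (307,237), pink in the yellow tray (359,180). Both bottles are within about 1 mm of their disc centres.

```bash
python3 -c "
from station import order
print(order.sign_off())"
```

```text
the job is handed in; nothing more can be done
None
```

The job is done in the order asked and handed in at about 60 s: pink stands in the discard tray, blue stands in the dish, and both bottles are back upright, about 1 mm from the centres of their own discs.

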